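Point out the carrier and its nest, then record

TASK

Teach the bench which sample goes where by pointing with the fingertips: first hold them about 2 cm above the middle of the blue-framed sample carrier for two seconds without touching it, then in the same way about 2 cm above the middle of the empty aluminium loading nest for two seconds, then press the green button on the console fully down and let it go. Do not point down at any other carrier, do not press the red button, and do not touch or move any carrier, the tray, the nest or the other loose things.

Things in the scene. Friction and masses are not known exactly. Their poses are not given: they have to be found in the camera images.
- blue_top (a point): top centre of the blue-framed sample carrier: a loose square plate 52 x 52 x 10 mm, 40 g, blue plastic frame 8 mm wide round a copper panel with rows of dark pads. It lies flat in one pocket of the tray (which pocket varies); this point is on its upper face, z up. Neighbouring carriers' centres are about 73 mm apart.
- yellow_top (a point): top centre of the yellow-framed sample carrier: a loose square plate 52 x 52 x 10 mm, 40 g, yellow plastic frame 8 mm wide round a copper panel with rows of dark pads. It lies flat in one pocket of the tray (which pocket varies); this point is on its upper face, z up. Neighbouring carriers' centres are about 73 mm apart.
- white_top (a point): top centre of the white-framed sample carrier: a loose square plate 52 x 52 x 10 mm, 40 g, white plastic frame 8 mm wide round a copper panel with rows of dark pads. It lies flat in one pocket of the tray (which pocket varies); this point is on its upper face, z up. Neighbouring carriers' centres are about 73 mm apart.
- black_top (a point): top centre of the black-framed sample carrier: a loose square plate 52 x 52 x 10 mm, 40 g, black plastic frame 8 mm wide round a copper panel with rows of dark pads. It lies flat in one pocket of the tray (which pocket varies); this point is on its upper face, z up. Neighbouring carriers' centres are about 73 mm apart.
- tray: grey plastic tray with 2 x 2 pockets, 150 x 150 mm, walls 5 mm thick and 12 mm high, fixed to the bench; origin at the centre of its underside. The carriers in it stand 3 mm above its walls.
- nest_top (a point): centre of the empty loading nest's upper face, about 8.5 mm above the bench: a fixed square aluminium plate 90 x 90 mm with a black rubber pad 56 mm square in its middle and four brass pins 8 mm high, 36 mm from the centre in x and y.
- nest: the loading nest described at nest_top; origin at the centre of its underside.
- console: fixed control console 100 x 150 mm, 29 mm high (the buttons stand up above that), black with a white top, a row of small grey dummy keys along its far edge, a green button on its left (+y) half and a red one on its right; origin at the centre of its underside. It may change places with the nest.
- record_top (a point): centre of the top face of the green round button (28 mm across) on the console; it moves straight down as it is pressed.
- record (a joint): travel of the green button, m: 0 is up, 0.006 is fully down (about 4 N); its spring brings it back up.
- cancel_top (a point): centre of the top face of the red round button (28 mm across), 84 mm to the right of the green one. Not to be pressed.
- cancel (a joint): travel of the red button, m: 0 is up, 0.006 fully down.
- jar: loose amber jar, 56 mm across, 70 mm high, left of the tray; origin at its underside centre. Leave alone.
- bottle: loose white bottle with a blue cap, 60 mm across, 140 mm high, to the left, beyond the jar; origin at its underside centre. Leave alone.
- loupe: loose black loupe, 40 mm across, 34 mm high, near the robot; origin at its underside centre. Leave alone.
- tweezers: loose steel tweezers, 130 mm long, 8 mm high, lying beyond the nest and the console; origin under their middle. Leave alone.
- mouse: loose black computer mouse, 105 x 62 x 24 mm, at the right; origin at its underside centre. Leave alone.
Things that resemble listed ones, but are neither listed nor needed, are in the scene too. There is more than one size of the nest; the job needs the middle-sized. Leave any turquoise look-alike of the part that bears blue_top alone.

How it is judged (in metres and radians):
On the way, in this order (a step that is already met when the one before it is completed fails the run):
1. the fingertips point at the blue-framed carrier from just above it and dwell (horizontal distance between the grasp point and blue_top below 0.02 m and z of the grasp point in the frame of blue_top between 0.012 and 0.07 m), for 1.6 s.
2. the fingertips point at the empty nest from just above it and dwell (horizontal distance between the grasp point and nest_top below 0.02 m and z of the grasp point in the frame of nest_top between 0.012 and 0.07 m), for 1.6 s.
3. the green button is pressed down (value of joint record above 0.0045 m), for 0.05 s.
At the end, for the whole second after the job is handed in: After both dwells (1.6 s each; point between the pads within 20 mm of the middle sideways, 12 to 70 mm above) and a green press of 4.5 mm or more: both buttons up (under 1.5 mm), every carrier within 6 mm and every other loose thing within 12 mm of its start (value of joint each of record, cancel below 0.0015 m and distance of each of blue_top, yellow_top, white_top, black_top from where it was at the start of the episode below 0.006 m and distance of each of jar, bottle, loupe, tweezers, mouse from where it was at the start of the episode below 0.012 m); the robot touches nothing.
It fails at once if the robot touches a carrier, the tray or the nest (over 0.5 N) (contact force between any of the fingers, the arm and blue above 0.5 N or contact force between any of the fingers, the arm and yellow above 0.5 N or contact force between any of the fingers, the arm and white above 0.5 N or contact force between any of the fingers, the arm and black above 0.5 N or contact force between any of the fingers, the arm and tray above 0.5 N or contact force between any of the fingers, the arm and nest above 0.5 N).
It fails at once if the robot touches the jar, bottle, loupe, tweezers or mouse (over 0.5 N) (contact force between any of the fingers, the arm and jar above 0.5 N or contact force between any of the fingers, the arm and bottle above 0.5 N or contact force between any of the fingers, the arm and loupe above 0.5 N or contact force between any of the fingers, the arm and tweezers above 0.5 N or contact force between any of the fingers, the arm and mouse above 0.5 N).
It fails at once if the red button is pressed (over 3 mm) (value of joint cancel above 0.003 m).
It fails at once if the fingers go down over another carrier (the point between the pads within 20 mm sideways of its middle and less than 50 mm above it) ((horizontal distance between the grasp point and yellow_top below 0.02 m and z of the grasp point in the frame of yellow_top below 0.05 m) or (horizontal distance between the grasp point and white_top below 0.02 m and z of the grasp point in the frame of white_top below 0.05 m) or (horizontal distance between the grasp point and black_top below 0.02 m and z of the grasp point in the frame of black_top below 0.05 m)).
It fails at once if a carrier is moved more than 6 mm or another loose thing more than 12 mm (not (distance of each of blue_top, yellow_top, white_top, black_top from where it was at the start of the episode below 0.006 m and distance of each of jar, bottle, loupe, tweezers, mouse from where it was at the start of the episode below 0.012 m)).
It also fails if it takes over 54 s, if anything falls off the work surface, if the arm or the gripper's body presses on something with over 40 N, if the wrist force passes 120 N, or if a joint passes its speed limit or range.

ROBOT

A 6-joint arm with a two-finger parallel gripper is mounted at the origin on the work surface. World frame = base frame: x ahead of the robot, y to its left, z up, the work surface at z = 0. Lengths are in m, angles in degrees, forces in N, time in s.
With the tool pointing down it reaches from about 0.4 to 0.825 m from the base axis. Payload 7 kg.
Tool frame: the origin (TCP) lies at the very end of the fingers, on their centre line; the grasp point (between the pads) lies 19 mm behind it; z points along the fingers, y is the line along which they close (so a half turn about z gives the same grasp; the last joint's range is limited). The gripper opens to 88 mm and grips with 3 to 60 N. Pads are 19 mm wide; open, the fingers measure 130 mm over their backs; the gripper's body (78 mm by 193 mm) begins 47 mm behind the grasp point.
Start: joints at [-56.603, 20.546, 0.682, 0, -70.136, -16.507], TCP at [0.196, -0.646, 0.227] pointing down, gripper open.
Joint ranges: [-176.03, 176.03], [-82.01, 121.73], [-58.28, 71.71], [-173.87, 95.51], [-174.79, -0.11], [-173.66, 173.66]. Speed limits (degrees/s): [136.94, 136.94, 172.46, 180, 180, 180].

INTERFACE

Orientations are given as [roll, pitch, yaw] about the fixed x, y, z axes, in that order (R = Rz(yaw) Ry(pitch) Rx(roll)).
In Python, from plant import ctrl gives the robot as it stands.
- The arm moves only by the tool carry_out, never from a script. Its argument "deltas" is a list that holds one entry, the list of rows, each a list of 5 numbers: the shift along the tool's x, y, z scaled (see below), then the turn about the tool's z scaled (see below), then the opening, from -1 (shut) to 1 (fully open). A call has 1 to 5 rows; each row is the pose to reach, as a shift and turn from the pose commanded when the call began, along the tool's axes at that moment, turning the shorter way round; what a row does not reach only later rows make up. The controller multiplies each number of a shift by 20 cm and each number of a turn by 2 pi rad. A row lasts 1/10 s, in which the tool goes at most 50 mm and 8.59 degrees, less where a joint would pass 70% of its speed; a pose out of reach is approached as far as the arm can. A call with a number of a shift or a turn outside -1 to 1 is refused whole. A call with a gripper value outside its range is refused whole. The fingers move at their own pace and stop on an object; the grip force is fixed at half the most. Time passes only in rows, so rows that repeat a pose let the fingers close. It gives the time, the measured TCP pose, the force, the opening and the grip force at its end, in the units of the state.
- ctrl.get_obs(): the state, without advancing time (a new reading comes with each control period).
- ctrl.snapshot(name): name is "scene" or "top" or "wrist"; returns a dict with "color" (420x560x3 uint8, red, green, blue), "camera_matrix" (3x3 intrinsics, pixels), "k1" (the pictures are not rectified: a ray, as slopes to the right and down, at radius r is drawn at 1 + k1 r^2 times it, then the intrinsics apply), "R" (3x3) and "t" (3): a world point X has camera coordinates R X + t. Camera axes: x right, y down, z forward; pixel columns grow to the right and rows downward; lengths in m; the calibration is good to about 2 mm. A picture is of the moment at which its call begins. There is no depth.
- ctrl.close_job(): hands the job in; it is judged then, once.
Trained networks look in a picture, given as the dict that the camera call returned (one of the last four; its "shot" number tells which), for a name from the list of things; names that differ only in an ending like _2 or _b are one class to them, and where a whole thing is asked for, a point or a joint stands for the part that bears it (a point fixed in the world has none). Each returns a list of dicts, best first, with "p" (0 to 1); they miss things now and then, are a little off and sometimes report something else, mostly with a low value. They report only what shows in the picture. A call takes as long as a camera call. They do not tell look-alikes from the thing itself.
- ctrl.search_frame(picture, name): "centre" ([column, row] in pixels, amid what is visible of it).
- ctrl.silhouettes(picture, name): "mask" (420x560 bool, what is visible of it) and "centre" ([column, row] in pixels, amid what is visible of it).
- ctrl.spot_point(picture, name): "centre" ([column, row] in pixels: a listed point, or the origin of a listed thing).
The state is a dict: "clock": time; "joint_pos": joint angles; "qvel": joint speeds; "tau": joint torques, N m; "tool_pos": TCP position; "orientation": TCP orientation; "force": force on the tool from outside, world axes, zero at the start; "moment": the same for the moment, N m; "opening": finger opening in m; "gripper_force": force on a finger pad.
Only numpy, scipy, OpenCV 4.12 (cv2) and the standard library are available. Lean on these libraries where they do the work, as an engineer would, in place of code of your own. Each camera call takes 0.05 s, during which the arm holds its last target. There are 200 camera calls.

## Working session

There is one attempt and no reset: what is moved stays moved. The work goes in short steps, Python scripts to look and compute and a tool call to move; the robot and the scene stay as the last step left them, time stands still between calls to the robot, and variables do not carry over. Pictures are saved under pics/ and viewed, at most 10 in all, crops included, and the job is handed in when it is done.

Besides the shell and the picture viewer there is one more tool, called after "Request:" as a command line: name --argument value ..., lists and objects as JSON in quotes. carry_out: Moves the arm, as the interface text tells. Its arguments: {"type":"object","properties":{"deltas":{"type":"array"}},"required":["deltas"]}

```bash
mkdir -p pics; cat > h.py <<'E'
import numpy as np, cv2
from plant import ctrl
def w(s,px,z):
    K=np.array(s["camera_matrix"]);R=np.array(s["R"]);t=np.array(s["t"])
    d=np.array([(px[0]-K[0,2])/K[0,0],(px[1]-K[1,2])/K[1,1]]);u=d.copy()
    for _ in range(30): u=d/(1+s["k1"]*(u@u))
    r=R.T@np.array([u[0],u[1],1]);c=-R.T@t
    return c+r*(z-c[2])/r[2]
def save(s,n): cv2.imwrite("pics/"+n,s["color"][:,:,::-1])
E
python3 - <<'E'
from h import *
a=ctrl.snapshot("top");b=ctrl.snapshot("scene")
im=np.hstack([a["color"],b["color"]]);
save(a,"top.png");save(b,"scene.png")
Z=dict(blue_top=.013,yellow_top=.013,white_top=.013,black_top=.013,nest_top=.0085,record_top=.035,cancel_top=.035,tray=0,console=0,jar=0,bottle=0,loupe=0,tweezers=0,mouse=0)
# carriers stand 3mm above 12mm walls
for k in Z:
    if k in("blue_top","yellow_top","white_top","black_top"): Z[k]=.015
    for n,s in(("top",a),("scene",b)):
        print(k,n,[(np.round(d["centre"]).tolist(),round(d["p"],2),np.round(w(s,d["centre"],Z[k])[:2],3).tolist()) for d in ctrl.spot_point(s,k)[:5]])
print(ctrl.get_obs())
E
```

```text
blue_top top [([195.0, 235.0], 0.95, [0.519, 0.204]), ([152.0, 245.0], 0.84, [0.492, 0.322])]
blue_top scene [([330.0, 168.0], 0.7, [0.512, 0.321]), ([312.0, 186.0], 0.45, [0.526, 0.203])]
yellow_top top [([228.0, 211.0], 0.64, [0.583, 0.114])]
yellow_top scene [([311.0, 209.0], 0.51, [0.59, 0.103])]
white_top top [([205.0, 210.0], 0.96, [0.586, 0.176])]
white_top scene [([325.0, 201.0], 0.51, [0.603, 0.159])]
black_top top [([224.0, 239.0], 0.61, [0.507, 0.125])]
black_top scene [([293.0, 198.0], 0.67, [0.514, 0.116])]
nest_top top [([307.0, 285.0], 0.89, [0.382, -0.097]), ([298.0, 222.0], 0.86, [0.551, -0.073]), ([242.0, 288.0], 0.72, [0.375, 0.077]), ([256.0, 158.0], 0.62, [0.729, 0.039]), ([396.0, 233.0], 0.33, [0.518, -0.341])]
nest_top scene [([220.0, 217.0], 0.96, [0.396, -0.079]), ([267.0, 238.0], 0.82, [0.562, -0.067]), ([336.0, 246.0], 0.77, [0.73, 0.017])]
record_top top [([366.0, 226.0], 0.59, [0.536, -0.254])]
record_top scene [([214.0, 262.0], 0.67, [0.536, -0.244])]
cancel_top top [([398.0, 230.0], 0.45, [0.525, -0.34]), ([297.0, 223.0], 0.42, [0.546, -0.071])]
cancel_
[... 964 characters left out ...]
 0.15])]
mouse scene []
{'clock': 1.5, 'joint_pos': array([-5.66037876e+01,  2.05460189e+01,  6.82139485e-01,  6.80760588e-04,
       -7.01355047e+01, -1.65069774e+01]), 'qvel': array([-0.08084316,  0.00638588,  0.0637046 ,  0.02877715,  0.05181391,
        0.02572962]), 'tau': array([-1.01756348e-03, -5.82374954e+01,  2.93301022e+01,  7.00234830e+00,
        1.25991661e-02, -4.48269441e-05]), 'tool_pos': array([ 0.19607857, -0.64587688,  0.22656862]), 'orientation': array([-1.79999228e+02, -4.38900973e-04, -1.63110534e+02]), 'force': array([-0.17754802,  0.26687258, -0.55354338]), 'moment': array([ 0.0251318 , -0.03505921, -0.03053487]), 'gripper_force': 0.0, 'opening': 0.08743875228740439}
```

View pics/top.png

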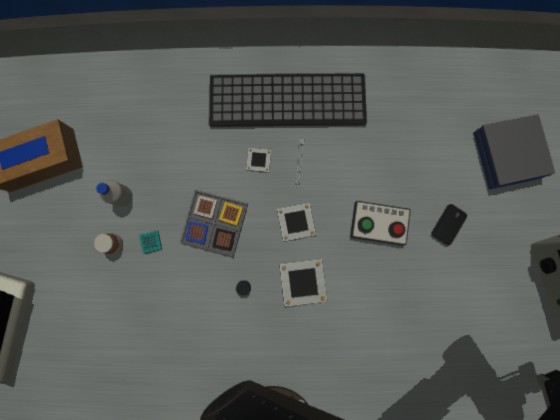

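View pics/scene.png

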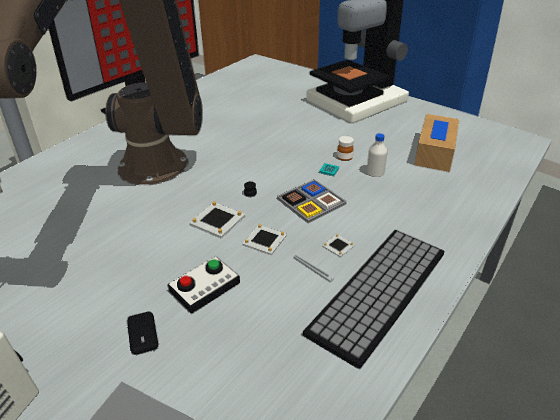

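Top picture: nests at (258,160) small, (297,222) middle and (303,283) large. The middle one is meant. Blue frames: (197,233) deep blue in a tray pocket, which fits, and (150,242) a turquoise look-alike outside the tray. Green button is at (367,225), red at (398,229). I'll confirm these in one crop and refine the centres.

```bash
python3 - <<'E'
from h import *
a=ctrl.snapshot("top");b=ctrl.snapshot("scene")
Z=dict(blue_top=.015,nest_top=.0085,record_top=.035,cancel_top=.035,tray=.006)
for k in Z:
  for n,s in(("top",a),("scene",b)):
    for d in ctrl.silhouettes(s,k)[:4]:
      m=np.array(d["mask"],np.uint8); r=cv2.minAreaRect(cv2.findNonZero(m))
      print(k,n,round(d["p"],2),np.round(r[0],1),np.round(r[1],1),round(r[2]),np.round(w(s,r[0],Z[k])[:2],4))
  # colour
for n,s in(("top",a),("scene",b)):
  hsv=cv2.cvtColor(s["color"],cv2.COLOR_RGB2HSV)
  for nm,lo,hi,z in(("blue",(108,120,60),(128,255,255),.015),("green",(55,120,40),(80,255,255),.033),("red",(0,190,100),(6,255,255),.033)):
    m=cv2.inRange(hsv,lo,hi);N,_,st,c=cv2.connectedComponentsWithStats(m)
    for i in range(1,N):
      if 25<st[i,4]<2000: r=st[i,:2]+(st[i,2:4]-1)/2; print(n,nm,st[i].tolist(),np.round(w(s,r,z)[:2],4))
c=a["color"][140:310,130:420]; cv2.imwrite("pics/crop.png",cv2.resize(c,None,fx=2.7,fy=2.7,interpolation=cv2.INTER_CUBIC)[:,:,::-1])
E
```

```text
blue_top top 0.79 [150.1 241.5] [18.3 19.8] 77 [0.5016 0.3269]
blue_top top 0.75 [196.8 231.8] [20.4 20.1] 14 [0.527 0.199]
blue_top top 0.19 [296.  221.9] [33.1 32.9] 79 [ 0.5515 -0.069 ]
blue_top scene 0.75 [212.5 264.5] [9. 9.] 90 [ 0.5218 -0.238 ]
blue_top scene 0.67 [328.5 169. ] [10. 17.] 90 [0.5129 0.3133]
blue_top scene 0.52 [312.8 188.6] [13.4 19.7] 63 [0.5351 0.1909]
nest_top top 0.83 [258.2 159.5] [23.1 24.7] 6 [0.7257 0.0325]
nest_top top 0.65 [295.8 221.7] [33.5 33.5] 79 [ 0.5525 -0.0689]
nest_top top 0.57 [303.1 282.5] [42.8 43.3] 83 [ 0.3892 -0.0863]
nest_top top 0.39 [196.2 232.2] [20.4 20.1] 14 [0.5264 0.2019]
nest_top scene 0.92 [264.  239.5] [40.1 25.5] 17 [ 0.5605 -0.0779]
nest_top scene 0.9 [216.8 218.9] [47.  31.7] 23 [ 0.3954 -0.0908]
nest_top scene 0.62 [337.7 245.4] [26.8 18.5] 31 [0.7335 0.0221]
record_top scene 0.63 [213.  264.5] [ 9. 10.] 90 [ 0.5388 -0.2509]
cancel_top top 0.5 [397.5 229.5] [9. 9.] 90 [ 0.527 -0.338]
cancel_top top 0.34 [223.2 239.7] [18.7 19.2] 14 [0.5044 0.1245]
cancel_top scene 0.65 [293.3 197.7] [12.6 20.2] 67 [0.5315 0.0947]
cancel_t
[... 253 characters left out ...]
cene 0.66 [311.1 199.7] [38.  59.5] 63 [0.557  0.1507]
top blue [0, 137, 49, 32, 841] [0.7574 0.7066]
top blue [97, 183, 10, 11, 89] [0.6503 0.4683]
top blue [186, 221, 22, 23, 170] [0.5265 0.1998]
top green [362, 220, 10, 9, 75] [ 0.5427 -0.2557]
scene blue [318, 0, 28, 68, 698] [-0.2574  1.5298]
scene blue [355, 45, 9, 20, 74] [0.0454 1.3191]
scene blue [431, 120, 17, 21, 266] [0.6975 0.7945]
scene blue [376, 134, 8, 7, 54] [0.5438 0.6059]
scene blue [302, 181, 23, 16, 138] [0.5353 0.1917]
scene green [208, 260, 12, 10, 99] [ 0.5382 -0.2488]
scene red [87, 0, 51, 82, 1521] [-1.1896  0.6941]
scene red [178, 0, 18, 52, 300] [-1.0236  1.1189]
scene red [180, 276, 11, 10, 85] [ 0.5217 -0.3312]
```

View pics/crop.png

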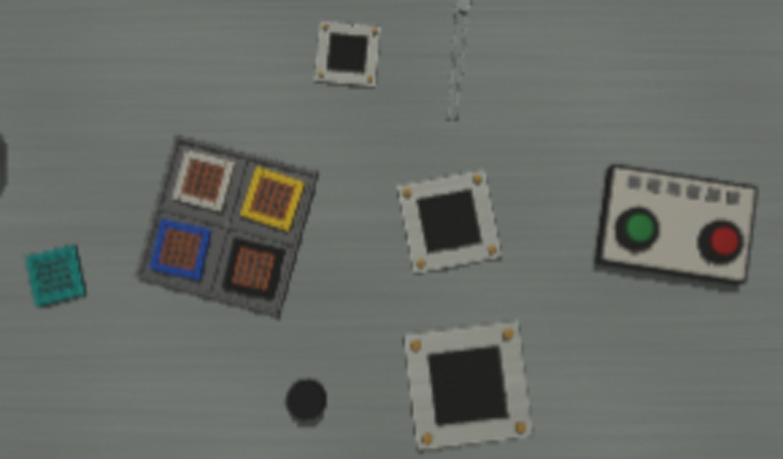

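The crop confirms the targets: blue-framed carrier in the tray's lower left pocket, middle nest at crop (448,222), green button at crop (638,228). In world coordinates: blue (0.527, 0.199), nest (0.553, -0.070), green (0.541, -0.254). I'm moving high, with the fingers shut.

Request:
carry_out --deltas '[[[-0.74, 0.46, 0, 0, -1], [-0.74, 0.46, 0, 0, -1], [-0.74, 0.46, 0, 0, -1], [-0.74, 0.46, 0, 0, -1], [-0.74, 0.46, 0, 0, -1]]]'

```text
clock: 2.6
tool_pos: [0.3131, -0.5127, 0.2272]
orientation: [-180.0, 0.1, -162.9]
force: [0.7, 0.7, 0.8]
opening: 0.053
gripper_force: 0.0
```

Request:
carry_out --deltas '[[[-0.74, 0.46, 0, 0, -1], [-0.74, 0.46, 0, 0, -1], [-0.74, 0.46, 0, 0, -1], [-0.74, 0.46, 0, 0, -1], [-0.74, 0.46, 0, 0, -1]]]'

```text
clock: 3.1
tool_pos: [0.4277, -0.3822, 0.2268]
orientation: [-180.0, 0.0, -162.9]
force: [-0.1, 0.0, 0.7]
opening: 0.0133
gripper_force: 0.0
```

Request:
carry_out --deltas '[[[-0.74, 0.46, 0, 0, -1], [-0.74, 0.46, 0, 0, -1], [-0.74, 0.46, 0, 0, -1], [-0.74, 0.46, 0, 0, -1], [-0.74, 0.46, 0, 0, -1]]]'

```text
clock: 3.6
tool_pos: [0.5425, -0.2514, 0.2262]
orientation: [180.0, -0.0, -163.0]
force: [-1.2, -0.5, -0.6]
opening: 0.0005
gripper_force: 0.0
```

Request:
carry_out --deltas '[[[-0.19, 0.73, 0, 0, -1], [-0.19, 0.73, 0, 0, -1], [-0.19, 0.73, 0, 0, -1], [-0.19, 0.73, 0, 0, -1], [-0.19, 0.73, 0, 0, -1]]]'

```text
clock: 4.1
tool_pos: [0.5346, -0.1019, 0.2269]
orientation: [-180.0, 0.0, -163.0]
force: [-0.7, -0.2, 1.1]
opening: 0.0005
gripper_force: 0.0
```

Request:
carry_out --deltas '[[[-0.19, 0.73, 0, 0, -1], [-0.19, 0.73, 0, 0, -1], [-0.19, 0.73, 0, 0, -1], [-0.19, 0.73, 0, 0, -1], [-0.19, 0.73, 0, 0, -1]]]'

```text
clock: 4.6
tool_pos: [0.5289, 0.0481, 0.2265]
orientation: [-180.0, -0.0, -163.1]
force: [0.9, -0.0, -0.4]
opening: 0.0004
gripper_force: 0.0
```

Request:
carry_out --deltas '[[[-0.19, 0.73, 0, 0, -1], [-0.19, 0.73, 0, 0, -1], [-0.19, 0.73, 0, 0, -1], [-0.19, 0.73, 0, 0, -1], [-0.19, 0.73, 0, 0, -1]]]'

```text
clock: 5.1
tool_pos: [0.5231, 0.1984, 0.2261]
orientation: [-180.0, -0.1, -163.1]
force: [-0.3, -0.8, 0.2]
opening: 0.0007
gripper_force: 0.0
```

```bash
cat > wr.py <<'E'
from h import *
import sys
s=ctrl.snapshot("wrist");save(s,sys.argv[1]+".png");print(ctrl.get_obs()["tool_pos"])
for k,z in(("blue_top",.015),("nest_top",.0085),("record_top",.035)):
  for d in ctrl.spot_point(s,k)[:3]: print(k,round(d["p"],2),np.round(d["centre"]),np.round(w(s,d["centre"],z)[:2],4))
hsv=cv2.cvtColor(s["color"],cv2.COLOR_RGB2HSV)
for nm,lo,hi,z in(("blue",(108,120,60),(128,255,255),.015),("green",(55,120,40),(80,255,255),.035)):
  N,_,st,c=cv2.connectedComponentsWithStats(cv2.inRange(hsv,lo,hi))
  for i in range(1,N):
    if st[i,4]>200: r=st[i,:2]+(st[i,2:4]-1)/2; print(nm,st[i].tolist(),np.round(w(s,r,z)[:2],4))
E
python3 wr.py w1
```

```text
[0.52305293 0.19770721 0.22619708]
blue_top 0.98 [283. 183.] [0.5267 0.2046]
blue_top 0.59 [393. 191.] [0.5006 0.3258]
nest_top 0.89 [106. 287.] [0.7222 0.0317]
record_top 0.37 [203.   2.] [0.3826 0.0837]
record_top 0.21 [279. 182.] [0.5233 0.1981]
blue [449, 363, 32, 12, 264] [0.7013 0.5135]
```

View pics/w1.png

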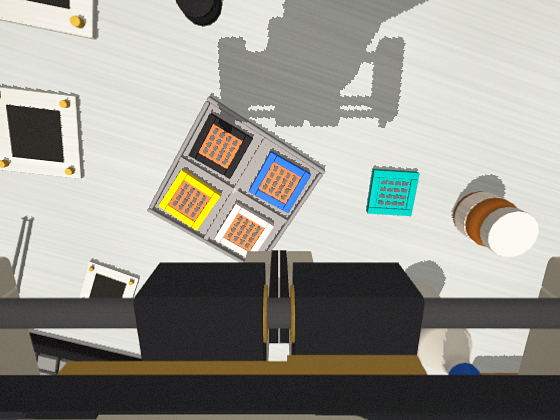

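The wrist picture shows the blue-framed carrier at (281,182), beside the turquoise one at (392,191). It lies within 5 mm of directly below the fingers, so I'm descending and dwelling.

Request:
carry_out --deltas '[[[-0.02, 0.01, 0.2, 0, -1], [-0.02, 0.01, 0.4, 0, -1], [-0.02, 0.01, 0.6, 0, -1], [-0.02, 0.01, 0.8, 0, -1], [-0.02, 0.01, 0.93, 0, -1]]]'

```text
clock: 5.8
tool_pos: [0.5251, 0.2003, 0.0382]
orientation: [-180.0, -0.1, -163.2]
force: [0.1, 0.3, -0.4]
opening: 0.0007
gripper_force: 0.0
```

Request:
carry_out --deltas '[[[0, 0, 0, 0, -1], [0, 0, 0, 0, -1], [0, 0, 0, 0, -1], [0, 0, 0, 0, -1], [0, 0, 0, 0, -1]]]'

```text
clock: 6.3
tool_pos: [0.5265, 0.203, 0.042]
orientation: [179.9, 0.1, -163.1]
force: [-0.6, 0.5, 0.7]
opening: 0.0006
gripper_force: 0.0
```

Request:
carry_out --deltas '[[[0, 0, 0, 0, -1], [0, 0, 0, 0, -1], [0, 0, 0, 0, -1], [0, 0, 0, 0, -1], [0, 0, 0, 0, -1]]]'

```text
clock: 6.8
tool_pos: [0.5258, 0.2025, 0.0405]
orientation: [-180.0, -0.0, -163.1]
force: [0.3, 0.4, -0.6]
opening: 0.0004
gripper_force: 0.0
```

Request:
carry_out --deltas '[[[0, 0, 0, 0, -1], [0, 0, 0, 0, -1], [0, 0, 0, 0, -1], [0, 0, 0, 0, -1], [0, 0, 0, 0, -1]]]'

```text
clock: 7.3
tool_pos: [0.5258, 0.2025, 0.0405]
orientation: [-180.0, -0.0, -163.1]
force: [-0.4, 1.1, -0.1]
opening: 0.0006
gripper_force: 0.0
```

Request:
carry_out --deltas '[[[0, 0, 0, 0, -1], [0, 0, 0, 0, -1], [0, 0, 0, 0, -1], [0, 0, 0, 0, -1], [0, 0, 0, 0, -1]]]'

```text
clock: 7.8
tool_pos: [0.5258, 0.2025, 0.0406]
orientation: [180.0, -0.0, -163.1]
force: [-0.2, -0.4, 0.4]
opening: 0.0007
gripper_force: 0.0
```

```bash
python3 wr.py w2
```

```text
[0.52581577 0.20251871 0.0405623 ]
blue_top 0.68 [487. 265.] [0.5006 0.3252]
blue_top 0.57 [275. 250.] [0.5284 0.201 ]
nest_top 0.41 [274. 251.] [0.5322 0.2011]
record_top 0.63 [276. 248.] [0.5183 0.1985]
blue [218, 190, 116, 73, 2361] [0.5138 0.1967]
```

View pics/w2.png

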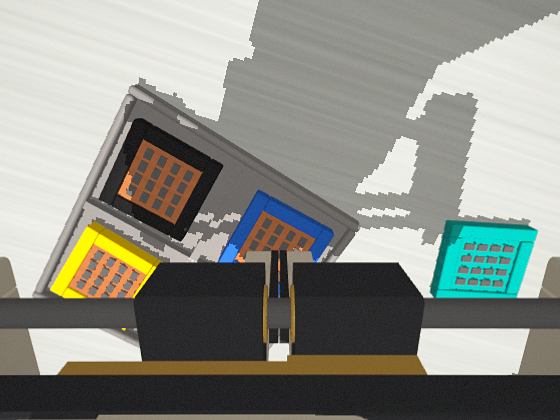

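The wrist picture shows the fingertips over the blue carrier's centre (275,250), untouched, after a 2 s dwell. Next I lift and go to the middle nest.

Request:
carry_out --deltas '[[[0, 0, -0.25, 0, -1], [0, 0, -0.5, 0, -1], [0, 0, -0.6, 0, -1], [0, 0, -0.6, 0, -1]]]'

```text
clock: 8.4
tool_pos: [0.5277, 0.2038, 0.1647]
orientation: [179.9, 0.4, -163.1]
force: [0.3, -0.1, -0.7]
opening: 0.0004
gripper_force: 0.0
```

Request:
carry_out --deltas '[[[0.13, -0.67, 0, 0, -1], [0.13, -0.67, 0, 0, -1], [0.13, -0.67, 0, 0, -1], [0.13, -0.67, 0, 0, -1]]]'

```text
clock: 8.8
tool_pos: [0.539, 0.0631, 0.1596]
orientation: [-180.0, -0.1, -163.3]
force: [0.8, -0.2, 0.1]
opening: 0.0005
gripper_force: 0.0
```

Request:
carry_out --deltas '[[[0.13, -0.67, 0, 0, -1], [0.13, -0.67, 0, 0, -1], [0.13, -0.67, 0, 0, -1], [0.13, -0.67, 0, 0, -1], [0.13, -0.67, 0, 0, -1]]]'

```text
clock: 9.3
tool_pos: [0.5535, -0.0696, 0.1597]
orientation: [180.0, -0.1, -163.2]
force: [-0.8, -0.7, -0.8]
opening: 0.0003
gripper_force: 0.0
```

```bash
python3 wr.py w3
```

```text
[ 0.55360713 -0.06880283  0.15984311]
blue_top 0.72 [554. 247.] [0.5279 0.202 ]
blue_top 0.71 [500.  44.] [0.3815 0.0656]
blue_top 0.44 [ 58. 127.] [ 0.5514 -0.2715]
nest_top 0.63 [279. 194.] [ 0.5548 -0.0687]
record_top 0.82 [ 53. 126.] [ 0.5468 -0.2633]
blue [509, 211, 51, 63, 1023] [0.5285 0.1809]
green [38, 108, 43, 37, 1242] [ 0.5453 -0.2588]
```

View pics/w3.png

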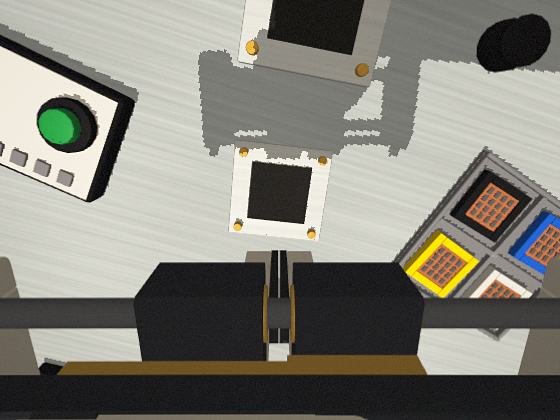

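The wrist picture shows the middle nest at (280,193), directly below, with the large nest beyond at the top. I'm descending and dwelling.

Request:
carry_out --deltas '[[[0, 0, 0.2, 0, -1], [0, 0, 0.4, 0, -1], [0, 0, 0.55, 0, -1], [0, 0, 0.62, 0, -1], [0, 0, 0.62, 0, -1]]]'

```text
clock: 10.0
tool_pos: [0.5523, -0.0682, 0.0343]
orientation: [180.0, -0.3, -163.0]
force: [0.2, -0.4, 0.3]
opening: 0.0007
gripper_force: 0.0
```

Request:
carry_out --deltas '[[[0, 0, 0, 0, -1], [0, 0, 0, 0, -1], [0, 0, 0, 0, -1], [0, 0, 0, 0, -1], [0, 0, 0, 0, -1]]]'

```text
clock: 10.5
tool_pos: [0.5542, -0.0689, 0.0372]
orientation: [-180.0, 0.1, -163.1]
force: [1.0, -0.8, -0.2]
opening: 0.0006
gripper_force: 0.0
```

Request:
carry_out --deltas '[[[0, 0, 0, 0, -1], [0, 0, 0, 0, -1], [0, 0, 0, 0, -1], [0, 0, 0, 0, -1], [0, 0, 0, 0, -1]]]'

```text
clock: 11.0
tool_pos: [0.5539, -0.069, 0.0365]
orientation: [180.0, -0.0, -163.1]
force: [0.4, -0.3, 0.0]
opening: 0.0003
gripper_force: 0.0
```

Request:
carry_out --deltas '[[[0, 0, 0, 0, -1], [0, 0, 0, 0, -1], [0, 0, 0, 0, -1], [0, 0, 0, 0, -1], [0, 0, 0, 0, -1]]]'

```text
clock: 11.5
tool_pos: [0.554, -0.069, 0.0366]
orientation: [180.0, 0.0, -163.1]
force: [0.2, -0.6, 0.6]
opening: 0.0003
gripper_force: 0.0
```

Request:
carry_out --deltas '[[[0, 0, 0, 0, -1], [0, 0, 0, 0, -1], [0, 0, 0, 0, -1], [0, 0, 0, 0, -1], [0, 0, 0, 0, -1]]]'

```text
clock: 12.0
tool_pos: [0.5539, -0.069, 0.0366]
orientation: [180.0, 0.0, -163.1]
force: [0.3, -0.8, 0.9]
opening: 0.0002
gripper_force: 0.0
```

Request:
carry_out --deltas '[[[0, 0, -0.25, 0, -1], [0, 0, -0.5, 0, -1], [0, 0, -0.6, 0, -1], [0, 0, -0.6, 0, -1]]]'

```text
clock: 12.4
tool_pos: [0.5561, -0.0688, 0.1606]
orientation: [-179.9, 0.4, -163.1]
force: [0.1, 0.4, -0.9]
opening: 0.0006
gripper_force: 0.0
```

Request:
carry_out --deltas '[[[0.33, -0.87, 0, 0, -1], [0.33, -0.87, 0, 0, -1], [0.33, -0.87, 0, 0, -1], [0.33, -0.87, 0, 0, -1], [0.33, -0.87, 0, 0, -1]]]'

```text
clock: 12.9
tool_pos: [0.54, -0.2583, 0.1551]
orientation: [180.0, -0.1, -163.3]
force: [-0.7, 0.5, 0.1]
opening: 0.0004
gripper_force: 0.0
```

Request:
carry_out --deltas '[[[0, 0, 0.05, 0, -1], [0, 0, 0.05, 0, -1]]]'

```text
clock: 13.1
tool_pos: [0.5401, -0.2538, 0.1442]
orientation: [179.9, -0.2, -163.1]
force: [-0.5, 0.5, -0.5]
opening: 0.0001
gripper_force: 0.0
```

```bash
python3 wr.py w4
```

```text
[ 0.54055279 -0.25361206  0.14504002]
nest_top 0.66 [459. 261.] [ 0.5515 -0.0698]
nest_top 0.52 [ 17. 116.] [ 0.5369 -0.4832]
record_top 0.98 [278. 212.] [ 0.5456 -0.2523]
green [262, 194, 34, 36, 972] [ 0.5453 -0.2524]
```

View pics/w4.png

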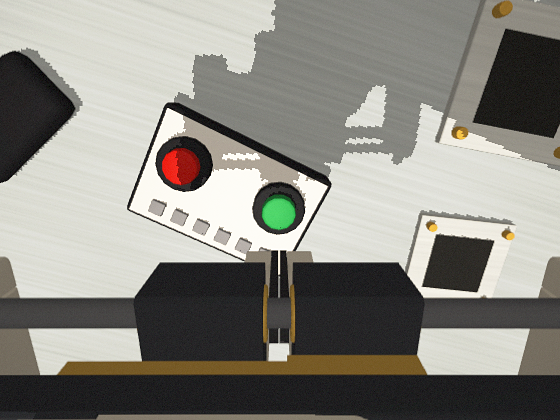

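The wrist picture shows the green button at (278,212), under the fingertips. The red one is at (182,166), clear of them. Triangulation puts the button top at about z 0.042. I'm going down to just above it, then pressing gently.

Request:
carry_out --deltas '[[[-0.01, 0, 0.2, 0, -1], [-0.01, 0, 0.35, 0, -1], [-0.01, 0, 0.42, 0, -1], [-0.01, 0, 0.44, 0, -1], [-0.01, 0, 0.44, 0, -1]]]'

```text
clock: 13.8
tool_pos: [0.5437, -0.254, 0.0589]
orientation: [-180.0, -0.0, -163.1]
force: [0.2, 0.1, 0.3]
opening: 0.0006
gripper_force: 0.0
```

Request:
carry_out --deltas '[[[0, 0, 0.02, 0, -1], [0, 0, 0.03, 0, -1], [0, 0, 0.04, 0, -1], [0, 0, 0.05, 0, -1], [0, 0, 0.05, 0, -1]]]'

```text
clock: 14.3
tool_pos: [0.5436, -0.2542, 0.0488]
orientation: [-180.0, 0.0, -163.1]
force: [0.3, 0.7, 1.5]
opening: 0.0002
gripper_force: 0.9
```

Request:
carry_out --deltas '[[[0, 0, 0.005, 0, -1], [0, 0, 0.01, 0, -1], [0, 0, 0.015, 0, -1], [0, 0, 0.02, 0, -1], [0, 0, 0.02, 0, -1]]]'

```text
clock: 14.8
tool_pos: [0.5436, -0.2542, 0.0447]
orientation: [-180.0, 0.0, -163.1]
force: [0.4, 0.1, 3.4]
opening: 0.0
gripper_force: 1.8
```

Request:
carry_out --deltas '[[[0, 0, 0.005, 0, -1], [0, 0, 0.008, 0, -1], [0, 0, 0.01, 0, -1], [0, 0, 0.01, 0, -1], [0, 0, 0.01, 0, -1]]]'

```text
clock: 15.3
tool_pos: [0.5436, -0.2542, 0.0441]
orientation: [-180.0, 0.1, -163.1]
force: [-3.0, 3.5, 15.1]
opening: 0.0002
gripper_force: 7.5
```

The force jumps to 15 N with no further travel, so the button is at its stop. I'm releasing it.

Request:
carry_out --deltas '[[[0, 0, -0.1, 0, -1], [0, 0, -0.3, 0, -1], [0, 0, -0.5, 0, -1], [0, 0, -0.6, 0, -1], [0, 0, -0.6, 0, -1]]]'

```text
clock: 15.8
tool_pos: [0.5446, -0.2544, 0.1658]
orientation: [-179.9, 0.3, -163.1]
force: [0.4, 0.0, -0.2]
opening: 0.0005
gripper_force: 0.0
```

Request:
carry_out --deltas '[[[0, 0, 0, 0, -1], [0, 0, 0, 0, -1], [0, 0, 0, 0, -1], [0, 0, 0, 0, -1], [0, 0, 0, 0, -1]]]'

```text
clock: 16.3
tool_pos: [0.543, -0.2541, 0.1619]
orientation: [180.0, -0.1, -163.1]
force: [0.3, 0.0, -0.5]
opening: 0.0005
gripper_force: 0.0
```

```bash
python3 -c "
from h import *
print(ctrl.get_obs()['tool_pos'],ctrl.get_obs()['force']);print(ctrl.close_job())"
```

```text
[ 0.54300319 -0.25407707  0.16188266] [ 0.29282792  0.04766008 -0.46597327]
the job is handed in; nothing more can be done
None
```

I held the fingertips about 2.5 cm above the blue carrier and then about 2.8 cm above the middle-sized nest, 2 s each, pressed the green button to its stop and released it, and handed the job in at about 16 s; no verdict came back.

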